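# Set the toaster's browning wheel by clicks

## Task

Set the toaster's browning: with a fingertip, flick the edge of the thumbwheel on its end clockwise (seen from above), one click after another, until the wheel's white rib clicks in right beside the small steel pointer, and do not go past it. Work with the fingers only, pick up or lift nothing, do not shove the toaster along or tip it, be gentle with the wheel, and leave the canister, the mug and the spatula where they are.

Things in the scene. Friction and masses are not known exactly. Their poses are not given: they have to be found in the camera images.
- toaster: Long two-slot toaster, steel with black ends, 170 (its x) by 360 (its y) by 190 mm high, about 2.6 kg, loose on rubber feet. Origin: centre of its underside, z up. The controls are on its +y end face, an upright face 180 mm from the origin; below the wheel a fixed lever knob, 36 mm wide, sticks 22 mm out of it at 94 to 106 mm height.
- wheel_axis (a point): The thumbwheel's upright axis at mid-thickness, at (0, 186, 151) mm in the toaster's frame (6 mm outside the end face); axes as the toaster's. Dark grey flat wheel, 12 mm thick, 72 mm across its lobes; its front half sticks out of the end face, the rest is inside the toaster. A fixed dark boss, 16 mm radius, covers its middle up to 11.5 mm above this point; the toaster's top is 39 mm above it.
- wheel_edge (a point): Fixed point 34.5 mm straight out (toaster +y) from the axis, at the wheel's mid-thickness. The rim has ten lobes 36 degrees apart: round upright pins of 4.5 mm radius centred 30 mm from the axis (crest at 36 mm), on a core of 24 mm radius; gaps are 9.5 mm wide. At rest in a click a gap faces this point, and lobes lie 18 and 54 degrees to either side.
- pointer_tip (a point): Tip of the small fixed steel pointer bar (5 mm wide) on the boss: the setting mark. It lies 23 mm from the axis, 9.5 mm above the wheel's mid-plane, 54 degrees to the toaster's +x side of straight out (+y).
- rib (a point): Middle of the top of the white raised rib (4 by 10 mm, 2.5 mm high) on one lobe of the wheel, 28.5 mm from the axis; it turns with the wheel.
- wheel (a joint): The wheel's angle, rad, growing clockwise seen from above (exposed lobes go from the toaster's -x to its +x side). 0: rib beside the pointer. A spring ball clicks it in every 0.628 rad (36 degrees): about 3 to 5 N at the rim carries it over, and past half way it snaps on to the next click. It starts 2, 3 or 4 clicks before 0, seldom balanced between two.
- canister: Bystander: white round canister with black lid, 90 mm across, 100 mm high, loose. Origin: centre of its underside.
- mug: Bystander: blue mug, 76 mm across, 85 mm high, loose. Origin: centre of its underside.
- spatula: Bystander: spatula, 260 mm long, lying flat, loose.

How it is judged (in metres and radians):
At the end, for the whole second after the job is handed in: The wheel rests in the click where the rib is beside the pointer (joint within 0.13 rad of 0, still); the toaster stands flat within 20 mm of its start and the bystanders are within 30 mm of theirs (value of joint wheel between -0.13 and 0.13 rad and velocity of joint wheel between -0.1 and 0.1 rad/s and distance of toaster from where it was at the start of the episode below 0.02 m and angle between toaster's own z axis and vertical below 0.05 rad and distance of each of canister, mug, spatula from where it was at the start of the episode below 0.03 m); the robot touches nothing.
It fails at once if the wheel is turned past the pointer (more than 0.38 rad beyond, into the next click), or the wrong way, more than a full click beyond the farthest start (value of joint wheel above 0.38 rad or value of joint wheel below -3.4 rad).
It fails at once if the toaster is shoved more than 20 mm, lifted or tipped (distance of toaster from where it was at the start of the episode above 0.02 m or height (world z) of toaster above 0.008 m or angle between toaster's own z axis and vertical above 0.08 rad).
It fails at once if the wheel is pushed with more than 30 N (contact force between the fingers and wheel above 30 N).
It fails at once if the wheel is pushed by the arm or the gripper's body, not the fingers (contact force between the arm and wheel above 1 N).
It fails at once if a bystander is moved more than 30 mm or lifted (distance of any of canister, mug, spatula from where it was at the start of the episode above 0.03 m or height (world z) of any of canister, mug above 0.015 m).
It also fails if it takes over 51 s, if anything falls off the work surface, if the arm or the gripper's body presses on something with over 40 N, if the wrist force passes 120 N, or if a joint passes its speed limit or range.

## Robot

A 6-joint arm with a two-finger parallel gripper is mounted at the origin on the work surface. World frame = base frame: x ahead of the robot, y to its left, z up, the work surface at z = 0. Lengths are in mm, angles in rad, forces in N, time in s.
With the tool pointing down it reaches from about 275 to 750 mm from the base axis. Payload 10.2 kg.
Tool frame: the origin (TCP) lies midway between the tips of the shut fingers; the grasp point (between the pads) lies 19 mm behind it; z points along the fingers, y is the line along which they close (so a half turn about z gives the same grasp; the last joint's range is limited). The gripper opens to 88 mm and grips with 3 to 60 N. Pads are 18 mm wide; open, the fingers measure 123 mm over their backs; the gripper's body (75 mm by 187 mm) begins 45 mm behind the grasp point.
Start: joints at [-1.428, 0.313, 1.498, -0, 1.331, -0.223], TCP at [187.778, -490.276, 238.72] pointing down, gripper open.
Joint ranges: [-2.94, 2.94], [-0.97, 2.17], [0.19, 2.56], [-1.23, 4.37], [0.02, 3.11], [-2.88, 2.88]. Speed limits (rad/s): [2.39, 2.39, 3.01, 3.14, 3.14, 3.14].

## Interface

Orientations are given as a unit quaternion [w, x, y, z].
In Python, from bench import sensors, imaging, env gives the robot as it stands. The module is installed in compiled form; this text tells all that it offers.
- The arm moves only by the tool jog_arm, never from a script. Its argument "motion" is a list of rows, each an object of numbers: "tx", "ty", "tz": the shift along the tool's x, y, z normalised to -1 to 1, where 1 is 4 cm; "yaw": the turn about the tool's z normalised to -1 to 1, where 1 is 0.15 rad. A call has 1 to 10 rows; each row shifts and turns the commanded pose from where the row before left it, along the tool's axes as they then stand; what a row does not reach is not made up. A row lasts 1/8 s, in which the tool goes at most 62.5 mm and 10.7 degrees, less where a joint would pass 70% of its speed; a pose out of reach is approached as far as the arm can. A call with a number of a shift or a turn outside -1 to 1 is refused whole. A call with a gripper value outside its range is refused whole. "grip" is the opening, from -1 (shut) to 1 (fully open), set as the call begins (left out, the last holds). The fingers move at their own pace and stop on an object; the grip force is fixed at half the most. Time passes only in rows, so rows that do not move let the fingers close. It gives the time, the measured TCP pose, the force, the opening and the grip force at its end, in the units of the state.
- sensors.state(): the state, without advancing time (a new reading comes with each control period).
- imaging.capture(name): name is "scene" or "top" or "wrist"; returns the picture (420x560x3 uint8, red, green, blue); there is no depth.
- imaging.get_calibration(name): a dict with "fov_y" (degrees; the focal length in pixels is half the picture's height over the tangent of half this angle, whatever the lens; pixels are square), "cx", "cy" (the principal point, pixels), "pose" (4x4, takes a point from camera to world coordinates). Camera axes: x right, y down, z forward; pixel columns grow to the right and rows downward; lengths in mm; the calibration is good to about 2 mm. A picture is of the moment at which its call begins: read the wrist's pose just before it. get_calibration takes no time and is no camera call; for the wrist camera it gives the pose at the moment of the call.
- env.job_done(): hands the job in; it is judged then, once.
The state is a dict: "clock": time; "joint_positions": joint angles; "dq": joint speeds; "joint_torque": joint torques, N m; "position": TCP position; "eef_rot": TCP orientation; "ft_force": force on the tool from outside, world axes, zero at the start; "torque": the same for the moment, N m; "gripper_width": finger opening in mm; "grip_force": force on a finger pad.
Only numpy, scipy, OpenCV 4.12 (cv2) and the standard library are available. Lean on these libraries where they do the work, as an engineer would, in place of code of your own. Each camera call takes 0.05 s, during which the arm holds its last target. There are 200 camera calls.

## Working session

There is one attempt and no reset: what is moved stays moved. The work goes in short steps, Python scripts to look and compute and a tool call to move; the robot and the scene stay as the last step left them, time stands still between calls to the robot, and variables do not carry over. Pictures are saved under pics/ and viewed, at most 10 in all, crops included, and the job is handed in when it is done.

Besides the shell and the picture viewer there is one more tool, called as name(argument=value, ...) on one line, values as JSON. jog_arm: Moves the arm, as the interface text tells. Scaled input: -1 to 1 covers 4 cm each way for a shift and 0.15 rad each way for a turn. Its arguments: {"type":"object","properties":{"motion":{"type":"array"},"grip":{"type":"number"}},"required":["motion"]}

```bash
mkdir -p pics; python3 - <<'E'
from bench import sensors, imaging, env
import cv2
for n in ["scene","top"]:
    im=imaging.capture(n); cv2.imwrite(f"pics/{n}0.png",im[:,:,::-1])
    c=imaging.get_calibration(n); print(n,c)
print(sensors.state())
E
```

```text
scene {'fov_y': 55.04118075514689, 'cx': 281.72303936684153, 'cy': 210.0159617199347, 'pose': array([[-8.23121248e-01,  4.60021728e-01, -3.32943570e-01,
         8.13001270e+02],
       [ 5.67640522e-01,  6.50028843e-01, -5.05219498e-01,
         5.11132994e+02],
       [-1.59890232e-02, -6.04849165e-01, -7.96179527e-01,
         7.58951946e+02],
       [ 0.00000000e+00,  0.00000000e+00,  0.00000000e+00,
         1.00000000e+00]])}
top {'fov_y': 45.73978082744646, 'cx': 278.53342330285625, 'cy': 218.3213134306312, 'pose': array([[ 1.64948243e-02, -9.94060956e-01,  1.07567354e-01,
         4.05787047e+02],
       [-9.99854336e-01, -1.68707307e-02, -2.58547788e-03,
         1.15264967e+02],
       [ 4.38486247e-03, -1.07509038e-01, -9.94194438e-01,
         1.40938462e+03],
       [ 0.00000000e+00,  0.00000000e+00,  0.00000000e+00,
         1.00000000e+00]])}
{'clock': 0.1, 'joint_positions': array([-1.42843221e+00,  3.13354944e-01,  1.49831799e+00, -1.74488138e-05,
        1.33099012e+00, -2.23386302e-01]), 'dq': array([-0.00051002,  0.00139738, -0.00122663,  0.00134057,  0.00081252,
        0.00127989]), 'joint_torque': array([ 2.09039776e-03, -4.02814615e+01, -2.52642328e+01,  6.95331185e-02,
        3.42147856e-02, -5.93170671e-05]), 'position': array([ 187.72779516, -490.06906266,  238.2545374 ]), 'eef_rot': array([-5.35105102e-04,  9.83324361e-01,  1.81859603e-01,  1.32089613e-05]), 'ft_force': array([0.157996  , 0.37798066, 0.32650809]), 'torque': array([-0.00175607,  0.01187699,  0.03484547]), 'grip_force': 0.0, 'gripper_width': 88.64815449674138}
```

View pics/scene0.png

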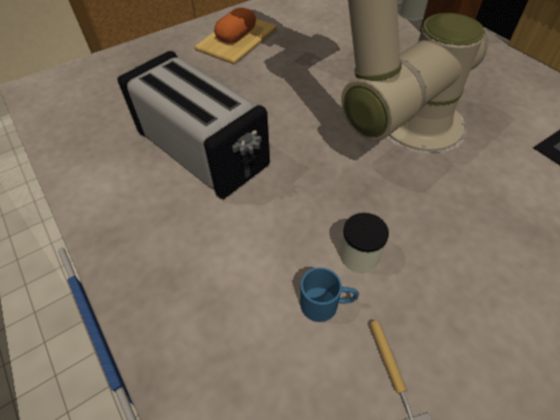

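View pics/top0.png

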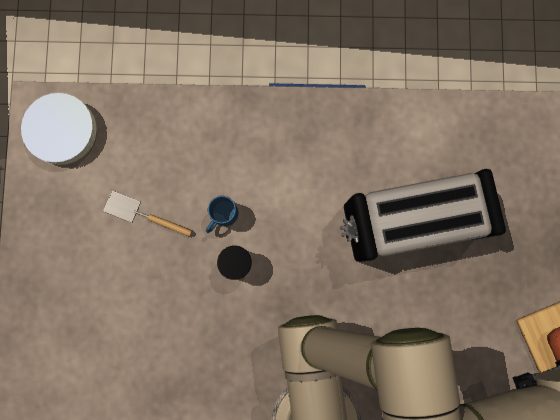

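The scene view shows the toaster's wheel end at about (247,143). In the top view the wheel is at about (349,229), with the toaster running right from there. Next I enlarge both.

```bash
python3 - <<'E'
import cv2,numpy as np
a=cv2.imread("pics/top0.png")[160:270,320:520]; b=cv2.imread("pics/scene0.png")[100:200,195:285]
cv2.imwrite("pics/c1.png",cv2.resize(a,(800,440),interpolation=cv2.INTER_CUBIC))
cv2.imwrite("pics/c2.png",cv2.resize(b,(540,600),interpolation=cv2.INTER_CUBIC))
E
```

```text
(no output)
```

View pics/c1.png

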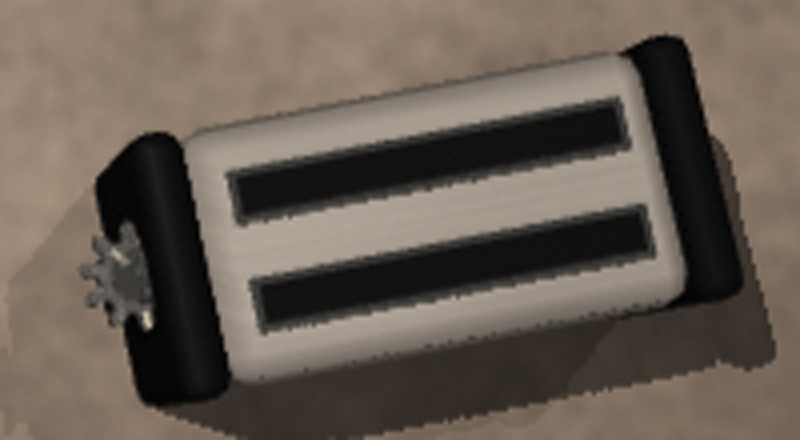

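View pics/c2.png

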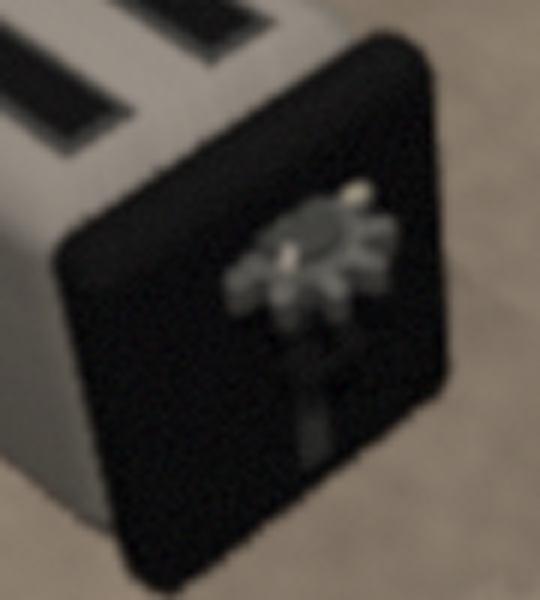

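```bash
cat > h.py <<'E'
import numpy as np,cv2
from scipy.optimize import least_squares
from bench import sensors, imaging, env
def f(c): return 210/np.tan(np.radians(c["fov_y"]/2))
def ray(c,p):
    d=np.array([(p[0]-c["cx"])/f(c),(p[1]-c["cy"])/f(c),1]); return c["pose"][:3,3],c["pose"][:3,:3]@d
def plane(c,p,z):
    o,d=ray(c,p); return o+d*(z-o[2])/d[2]
def proj(c,P):
    q=(np.asarray(P)-c["pose"][:3,3])@c["pose"][:3,:3]; return q[...,:2]/q[...,2:]*f(c)+[c["cx"],c["cy"]]
def tw(x,y,a,P):
    R=np.array([[np.cos(a),-np.sin(a),0],[np.sin(a),np.cos(a),0],[0,0,1]]); return np.asarray(P)@R.T+[x,y,0]
def wp(deg,r,h): # wheel point, deg toward +x from +y
    t=np.radians(deg); return [r*np.sin(t),186+r*np.cos(t),151+h]
E
python3 - <<'E'
from h import *
ct=imaging.get_calibration("top"); cs=imaging.get_calibration("scene")
S=np.array([(230,172),(622,98),(632,150),(240,222),(250,280),(645,206),(655,258),(262,332)])/4+[320,160]
W=np.array([plane(ct,p,190) for p in S]); print(W.round(0)); c=W.mean(0); print(c)
v=(W[0]-W[1])+(W[3]-W[2])+(W[4]-W[5])+(W[7]-W[6]); a=np.arctan2(-v[0],v[1]); print(a)
for c_,o,s,n in((ct,[320,160],4,"top"),(cs,[195,100],6,"sc")):
    print(n,[ (k,((proj(c_,tw(c[0],c[1],a,P))-o)*s).round(0)) for k,P in (("ax",wp(0,0,11)),("ptr",wp(54,23,9.5)),("edge",wp(0,34.5,0)),("r18",wp(-18,28.5,8.5)),("r54",wp(-54,28.5,8.5)),("r90",wp(-90,28.5,8.5)),("tl",[-85,180,190]),("tr",[85,180,190]),("bl",[-85,180,0]),("br",[85,180,0]))])
    print(tw(c[0],c[1],a,wp(0,0,0)))
print(imaging.get_calibration("wrist"))
E
```

```text
[[ 580. -132.  190.]
 [ 631. -376.  190.]
 [ 598. -381.  190.]
 [ 549. -138.  190.]
 [ 513. -144.  190.]
 [ 563. -389.  190.]
 [ 531. -394.  190.]
 [ 481. -151.  190.]]
[ 555.77557387 -263.19403578  190.        ]
0.20175635403698952
top [('ax', array([140., 274.])), ('ptr', array([113., 249.])), ('edge', array([ 84., 285.])), ('r18', array([100., 296.])), ('r54', array([121., 315.])), ('r90', array([149., 318.])), ('tl', array([185., 404.])), ('tr', array([129., 134.])), ('bl', array([137., 410.])), ('br', array([ 89., 175.]))]
[518.50296554 -80.9668351  151.        ]
sc [('ax', array([287., 219.])), ('ptr', array([275., 266.])), ('edge', array([355., 287.])), ('r18', array([357., 247.])), ('r54', array([366., 213.])), ('r90', array([345., 185.])), ('tl', array([439.,  38.])), ('tr', array([ 83., 275.])), ('bl', array([458., 395.])), ('br', array([159., 622.]))]
[518.50296554 -80.9668351  151.        ]
{'fov_y': 58.255755942528445, 'cx': 275.47069622728407, 'cy': 203.63891794988695, 'pose': array([[ 3.58021095e-01, -8.85761002e-01, -2.95378304e-01,
         2.64673309e+02],
       [-9.33713464e-01, -3.39719024e-01, -1.13005097e-01,
        -4.60301910e+02],
       [-2.50121037e-04,  3.16256907e-01, -9.48673551e-01,
         3.84172081e+02],
       [ 0.00000000e+00,  0.00000000e+00,  0.00000000e+00,
         1.00000000e+00]])}
```

Compared with the projection, the bright spot at crop (118,257) is the pointer and the one at (148,318) is the rib, which lies on the −x side 54–90° from straight out. I'll go closer and look with the wrist camera.

jog_arm(motion=[{"yaw": 1.0}, {"yaw": 0.09, "tx": 0.5, "ty": -0.5}, {"tx": 0.5, "ty": -0.5}, {"tx": 0.5, "ty": -0.5}, {"tx": 0.5, "ty": -0.5}, {"tx": 0.5, "ty": -0.5}, {"tx": 0.5, "ty": -0.5}, {"tx": 0.5, "ty": -0.5}, {"tx": 0.5, "ty": -0.5}, {"tx": 0.5, "ty": -0.5}], grip=-1)

```text
$.motion[0]: bad value
```

jog_arm(motion=[{"tx": 0.5, "ty": -0.5}, {"tx": 0.5, "ty": -0.5}, {"tx": 0.5, "ty": -0.5}, {"tx": 0.5, "ty": -0.5}, {"tx": 0.5, "ty": -0.5}, {"tx": 0.5, "ty": -0.5}, {"tx": 0.5, "ty": -0.5}, {"tx": 0.5, "ty": -0.5}, {"tx": 0.5, "ty": -0.5}, {"tx": 0.5, "ty": -0.5}])

```text
$.motion[0]: bad value
```

jog_arm(motion=[{"tx": 0.5, "ty": -0.5}, {"tx": 0.2, "ty": -0.2}, {"tx": 0}])

```text
$.motion[0]: bad value
```

```bash
python3 - <<'E'
from h import *
c=imaging.get_calibration("wrist"); im=imaging.capture("wrist"); cv2.imwrite("pics/w0.png",im[:,:,::-1])
np.save("w0.npy",c,allow_pickle=True)
s=sensors.state(); print(s["clock"],s["position"],s["eef_rot"],s["gripper_width"],c["pose"].round(3).tolist())
for k,P in (("ax",wp(0,0,11)),("ptr",wp(54,23,9.5)),("edge",wp(0,34.5,0)),("r54",wp(-54,28.5,8.5)),("r90",wp(-90,28.5,8.5))): print(k,proj(c,tw(555.8,-263.2,.2018,P)).round(0))
E
```

```text
0.15 [ 187.72898673 -490.08831606  238.29042665] [-4.95438781e-04  9.83324616e-01  1.81858334e-01  7.11809664e-06] 87.92406571874747 [[0.358, -0.886, -0.295, 264.673], [-0.934, -0.34, -0.113, -460.302], [-0.0, 0.316, -0.949, 384.172], [0.0, 0.0, 0.0, 1.0]]
ax [ -792. -1516.]
ptr [ -898. -1701.]
edge [ -827. -1402.]
r54 [ -776. -1301.]
r90 [ -694. -1236.]
```

View pics/w0.png

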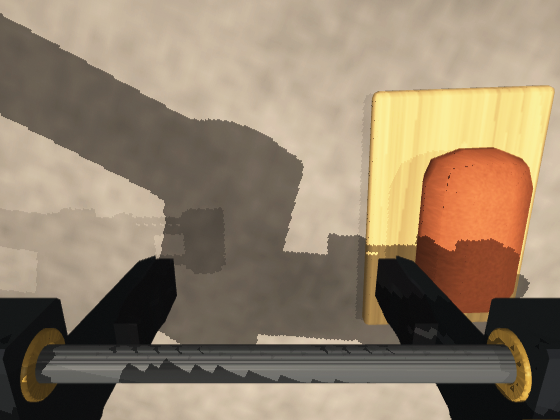

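The wrist picture shows only the open fingers (tips at about (165,260) and (388,262)) and a cutting board. The rows were refused, probably because each one needs all four keys.

jog_arm(motion=[{"tx": 0, "ty": 0, "tz": 0, "yaw": 1.0}, {"tx": 0.5, "ty": -0.5, "tz": 0, "yaw": 0.09}, {"tx": 0.5, "ty": -0.5, "tz": 0, "yaw": 0}, {"tx": 0.5, "ty": -0.5, "tz": 0, "yaw": 0}, {"tx": 0.5, "ty": -0.5, "tz": 0, "yaw": 0}, {"tx": 0.5, "ty": -0.5, "tz": 0, "yaw": 0}, {"tx": 0.5, "ty": -0.5, "tz": 0, "yaw": 0}, {"tx": 0.5, "ty": -0.5, "tz": 0, "yaw": 0}, {"tx": 0.5, "ty": -0.5, "tz": 0, "yaw": 0}, {"tx": 0.5, "ty": -0.5, "tz": 0, "yaw": 0}], grip=-1)

```text
clock: 1.4
position: [328.0, -276.7, 238.6]
eef_rot: [-0.0, 0.995, 0.101, -0.0]
ft_force: [0.1, 0.1, -0.1]
gripper_width: 0.4
grip_force: 0.0
```

jog_arm(motion=[{"tx": 0.57, "ty": -0.59, "tz": 0, "yaw": 0}, {"tx": 0.57, "ty": -0.59, "tz": 0, "yaw": 0}, {"tx": 0.57, "ty": -0.59, "tz": 0, "yaw": 0}, {"tx": 0.57, "ty": -0.59, "tz": 0, "yaw": 0}, {"tx": 0.57, "ty": -0.59, "tz": 0, "yaw": 0}, {"tx": 0.57, "ty": -0.59, "tz": 0, "yaw": 0}, {"tx": 0.57, "ty": -0.59, "tz": 0, "yaw": 0}, {"tx": 0.57, "ty": -0.59, "tz": 0, "yaw": 0}, {"tx": 0.57, "ty": -0.59, "tz": 0, "yaw": 0}, {"tx": 0.3, "ty": -0.5, "tz": 0, "yaw": 0}])

```text
clock: 2.65
position: [494.1, -5.1, 238.4]
eef_rot: [-0.0, 0.995, 0.101, -0.0]
ft_force: [-1.0, -0.0, 0.1]
gripper_width: 0.4
grip_force: 0.0
```

jog_arm(motion=[{"tx": 0, "ty": 0, "tz": 0, "yaw": 0}, {"tx": 0, "ty": 0, "tz": 0, "yaw": 0}])

```text
clock: 2.9
position: [493.4, -6.8, 238.6]
eef_rot: [0.0, 0.995, 0.101, -0.0]
ft_force: [1.0, 0.1, -0.6]
gripper_width: 0.2
grip_force: 0.0
```

```bash
python3 - <<'E'
from h import *
c=imaging.get_calibration("wrist"); im=imaging.capture("wrist"); cv2.imwrite("pics/w1.png",im[:,:,::-1])
np.save("w1.npy",c,allow_pickle=True)
s=sensors.state(); print(s["clock"],s["position"],s["eef_rot"],s["gripper_width"],s["ft_force"],c["pose"].round(3).tolist())
for k,P in (("ax",wp(0,0,11)),("ptr",wp(54,23,9.5)),("edge",wp(0,34.5,0)),("r54",wp(-54,28.5,8.5)),("r90",wp(-90,28.5,8.5))): print(k,proj(c,tw(555.8,-263.2,.2018,P)).round(0))
print(proj(c,s["position"]))
E
```

```text
2.95 [493.44363553  -7.00551066 238.67711988] [ 4.92543877e-05  9.94927721e-01  1.00592325e-01 -1.11132239e-04] 0.6420328725211155 [-0.04602108  0.6171257  -0.7927186 ] [[0.201, -0.929, -0.31, 574.194], [-0.98, -0.19, -0.064, 10.099], [0.001, 0.317, -0.949, 384.486], [0.0, 0.0, 0.0, 1.0]]
ax [401. 201.]
ptr [381. 172.]
edge [342. 196.]
r54 [370. 234.]
r90 [395. 242.]
[276.43023105 277.21372876]
```

View pics/w1.png

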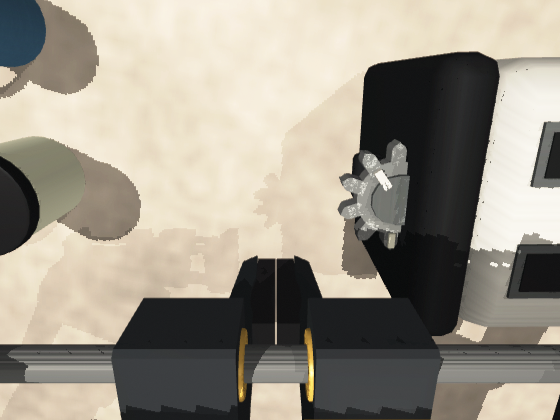

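The wrist view shows the toaster end on the right, the pointer at about (383,180) and the rib at about (391,240). An enlarged crop will give the lobe positions for the fit.

```bash
python3 - <<'E'
import cv2
a=cv2.imread("pics/w1.png")[130:260,320:430]
cv2.imwrite("pics/c3.png",cv2.resize(a,None,fx=4.6,fy=4.6,interpolation=cv2.INTER_CUBIC))
E
```

```text
(no output)
```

View pics/c3.png

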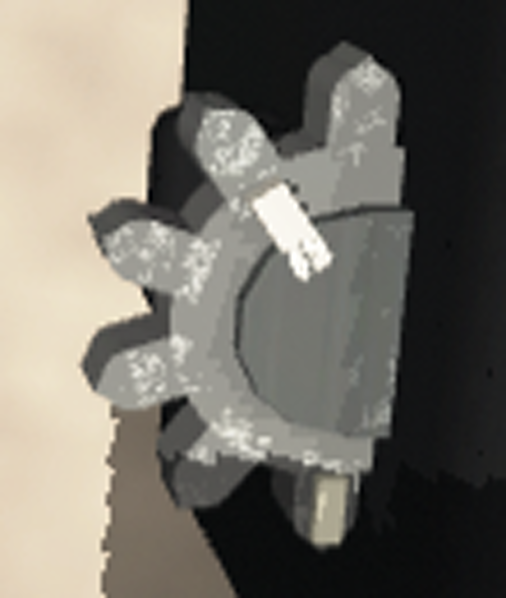

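```bash
python3 - <<'E'
from h import *
c=np.load("w1.npy",allow_pickle=True).item()
obs=[(wp(54,23,9.5),(266,193)),(wp(-90,28.5,8.5),(331,510)),(wp(90,36,6),(372,57)),(wp(54,36,6),(212,112)),(wp(18,36,6),(107,232)),(wp(-18,36,6),(100,385)),(wp(-54,36,6),(188,490))]
P=np.array([o[0] for o in obs]); U=np.array([o[1] for o in obs])/4.6+[320,130]
r=least_squares(lambda v:(proj(c,tw(*v,P))-U).ravel(),[555,-263,.2])
print(r.x,r.fun.reshape(-1,2).round(1).tolist()); ax=tw(*r.x,[0,186,151]);print(ax)
r2=least_squares(lambda v:(proj(c,tw(v[0],v[1],.2018,P))-U).ravel(),[555,-263]); print(tw(*r2.x,.2018,[0,186,151]),abs(r2.fun).max())
# end-face edge line on top (z190) from wrist
print(proj(c,tw(*r.x,[[-85,180,190],[85,180,190],[85,180,0]])))
E
```

```text
[ 5.56772745e+02 -2.61434751e+02  2.05301191e-01] [[0.7, -1.3], [0.9, -0.0], [1.0, -1.3], [-0.2, -1.9], [-0.4, 0.7], [-0.7, 0.9], [-1.4, 3.7]]
[518.85440649 -79.34081999 151.        ]
[518.79052393 -79.33584054 151.        ] 3.7135323751547844
[[408.31816214 344.30292612]
 [446.93251941  49.54486324]
 [361.11992183  63.65536525]]
```

The fit puts the wheel axis at (518.8, -79.4) with toaster yaw 0.204. The rib is on the −90° lobe, so the wheel needs 4 clicks. I'll tilt the shut fingertip 15° so its leading corner goes deepest, and lower it off to the −x side.

jog_arm(motion=[{"tx": 0, "ty": 0, "tz": 0, "yaw": 1.0}, {"tx": 0, "ty": 0, "tz": 0, "yaw": 0.73}, {"tx": -0.63, "ty": 0.07, "tz": 0, "yaw": 0}, {"tx": 0, "ty": 0, "tz": 0.58, "yaw": 0}, {"tx": 0, "ty": 0, "tz": 0.58, "yaw": 0}, {"tx": 0, "ty": 0, "tz": 0.58, "yaw": 0}, {"tx": 0, "ty": 0, "tz": 0.57, "yaw": 0}, {"tx": 0, "ty": 0, "tz": 0, "yaw": 0}, {"tx": 0, "ty": 0, "tz": 0, "yaw": 0}])

```text
clock: 4.08
position: [468.7, -8.1, 147.2]
eef_rot: [0.0, 1.0, -0.029, 0.001]
ft_force: [0.6, -0.4, -0.5]
gripper_width: 0.4
grip_force: 0.0
```

```bash
cat >> h.py <<'E'
AX=np.array([518.8,-79.4]); A=.2045; EX=np.array([np.cos(A),np.sin(A)]); EO=np.array([-np.sin(A),np.cos(A)])
def uv(s):
    d=s["position"][:2]-AX; return d@EX,d@EO
def move(s,u,v):
    q=s["eef_rot"]; a=2*np.arctan2(q[2],q[1]); x,y=uv(s); d=(u-x)*EX+(v-y)*EO
    return (np.array([d@[np.cos(a),np.sin(a)],d@[np.sin(a),-np.cos(a)]])/40).round(3)
E
python3 - <<'E'
from h import *
c=imaging.get_calibration("wrist"); im=imaging.capture("wrist")
s=sensors.state(); print(s["clock"],s["position"],uv(s),s["ft_force"]); print(move(s,-35,47)); 
p=proj(c,s["position"]); p2=proj(c,s["position"]+[0,0,10]);print(p,p2,proj(c,tw(556.8,-261.4,.2053,wp(0,34.5,6))))
cv2.imwrite("pics/w2.png",cv2.resize(im[100:340,220:500,::-1],None,fx=2.5,fy=2.5,interpolation=cv2.INTER_CUBIC))
E
```

```text
4.125 [468.80802727  -8.04579799 147.34747971] (np.float64(-34.45983189901578), np.float64(80.01961926602718)) [ 0.20928008 -0.69477547 -0.28162664]
[0.201 0.801]
[275.73058503 276.91092778] [275.76103361 289.06725328] [369.20138668 182.69818545]
```

View pics/w2.png

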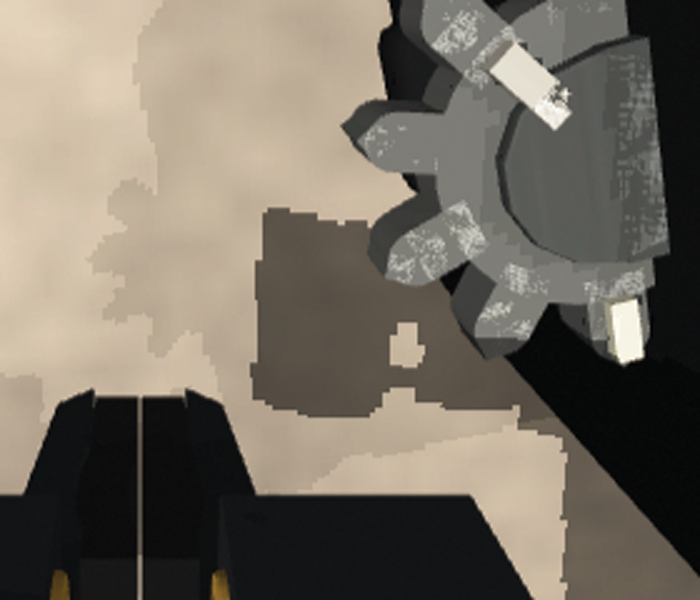

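The tool is 34 mm to the −x side and 80 mm out. The fingertip front edge is at about row 395 of the crop, with the finger backs about 14 mm either side of centre. I'll move in to v = 46 mm, which gives a bite depth of about 30 mm from the axis.

jog_arm(motion=[{"tx": 0.1, "ty": 0.41, "tz": 0, "yaw": 0}, {"tx": 0.1, "ty": 0.41, "tz": 0.02, "yaw": 0}, {"tx": 0, "ty": 0, "tz": 0, "yaw": 0}, {"tx": 0, "ty": 0, "tz": 0, "yaw": 0}])

```text
clock: 4.62
position: [474.4, -40.9, 145.5]
eef_rot: [-0.0, 1.0, -0.029, -0.0]
ft_force: [0.3, 0.4, 0.2]
gripper_width: 0.2
grip_force: 0.0
```

```bash
python3 - <<'E'
from h import *
s=sensors.state(); print(s["clock"],s["position"],uv(s),s["ft_force"]); print(move(s,-20,46),move(s,-4,46))
E
```

```text
4.625 [474.3970282  -40.93852194 145.45706967] (np.float64(-35.66706653559857), np.float64(46.67729174014957)) [0.33345384 0.35001777 0.20066355]
[ 0.383 -0.085] [ 0.769 -0.189]
```

jog_arm(motion=[{"tx": 0.096, "ty": -0.024, "tz": 0, "yaw": 0}, {"tx": 0.096, "ty": -0.024, "tz": 0, "yaw": 0}, {"tx": 0.096, "ty": -0.024, "tz": 0, "yaw": 0}, {"tx": 0.096, "ty": -0.024, "tz": 0, "yaw": 0}, {"tx": 0.096, "ty": -0.024, "tz": 0, "yaw": 0}])

```text
clock: 5.25
position: [493.1, -36.3, 145.2]
eef_rot: [-0.001, 1.0, -0.029, -0.002]
ft_force: [-6.4, 5.7, 2.2]
gripper_width: 0.5
grip_force: 3.1
```

jog_arm(motion=[{"tx": 0.096, "ty": -0.024, "tz": 0, "yaw": 0}, {"tx": 0.096, "ty": -0.024, "tz": 0, "yaw": 0}, {"tx": 0.096, "ty": -0.024, "tz": 0, "yaw": 0}, {"tx": 0, "ty": 0, "tz": 0, "yaw": 0}])

```text
clock: 5.75
position: [505.6, -34.1, 145.3]
eef_rot: [-0.001, 1.0, -0.029, -0.0]
ft_force: [-1.9, 6.0, 0.7]
gripper_width: 0.7
grip_force: 2.9
```

jog_arm(motion=[{"tx": -0.1, "ty": -0.37, "tz": 0, "yaw": 0}, {"tx": -0.1, "ty": -0.37, "tz": 0, "yaw": 0}, {"tx": 0, "ty": 0, "tz": 0, "yaw": 0}, {"tx": 0, "ty": 0, "tz": 0, "yaw": 0}])

```text
clock: 6.25
position: [499.5, -4.9, 145.7]
eef_rot: [0.0, 1.0, -0.028, 0.0]
ft_force: [-0.1, -0.8, -0.2]
gripper_width: 0.2
grip_force: 0.0
```

```bash
python3 - <<'E'
from h import *
s=sensors.state(); print(s["clock"],s["position"],uv(s),s["ft_force"])
c=imaging.get_calibration("wrist"); im=imaging.capture("wrist")
w=tw(556.8,-261.4,.2053,wp(0,20,8)); p=proj(c,w).astype(int); print(p)
np.save("w3.npy",c,allow_pickle=True); cv2.imwrite("pics/w3f.png",im[:,:,::-1])
for k in (-90,-54,-18,18,54):
    q=proj(c,tw(556.8,-261.4,.2053,[wp(k,28.5,8.5)]))[0]; x,y=q.round().astype(int); print(k,q.round(0),im[max(0,y-4):y+5,x-4:x+5].min(2).max(),(im[max(0,y-6):y+7,x-6:x+7].min(2)>170).sum())
E
```

```text
6.25 [499.45574276  -4.90973595 145.65709609] (np.float64(-3.8138697522343996), np.float64(76.8664694338979)) [-0.08412852 -0.81788051 -0.22150793]
[415 251]
-90 [475. 303.] 65 0
-54 [432. 301.] 181 14
-18 [401. 276.] 77 1
18 [394. 237.] 152 2
54 [415. 195.] 135 0
```

```bash
cat >> h.py <<'E'
def ribscan(im,c):
    g=cv2.GaussianBlur(im.min(2).astype(np.float32),(3,3),0); out=[]
    for k in range(-96,100,3):
        P=[wp(k+np.degrees(t/28.5),r,8.5) for r in (25,27,28.5,30,32) for t in (-1.2,0,1.2)]
        q=proj(c,tw(556.8,-261.4,.2053,P)).astype(np.float32)
        out.append((int(cv2.remap(g,q[:,0],q[:,1],cv2.INTER_LINEAR).mean()),k))
    return sorted(out)[::-1][:6]
E
python3 - <<'E'
from h import *
print(ribscan(cv2.imread("pics/w1.png"),np.load("w1.npy",allow_pickle=True).item()))
print(ribscan(cv2.imread("pics/w3f.png"),np.load("w3.npy",allow_pickle=True).item()))
s=sensors.state(); print(move(s,-36,77),s["position"])
E
```

```text
[(173, 51), (172, 54), (168, -12), (167, 21), (167, -15), (166, 48)]
[(138, 54), (137, 51), (137, 48), (137, 24), (136, 57), (128, -54)]
[-0.777  0.201] [499.41393899  -5.06157582 145.58642389]
```

```bash
python3 - <<'E'
import cv2
a=cv2.imread("pics/w3f.png")[150:340,350:540]
cv2.imwrite("pics/c4.png",cv2.resize(a,(570,570),interpolation=cv2.INTER_CUBIC))
E
```

```text
(no output)
```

View pics/c4.png

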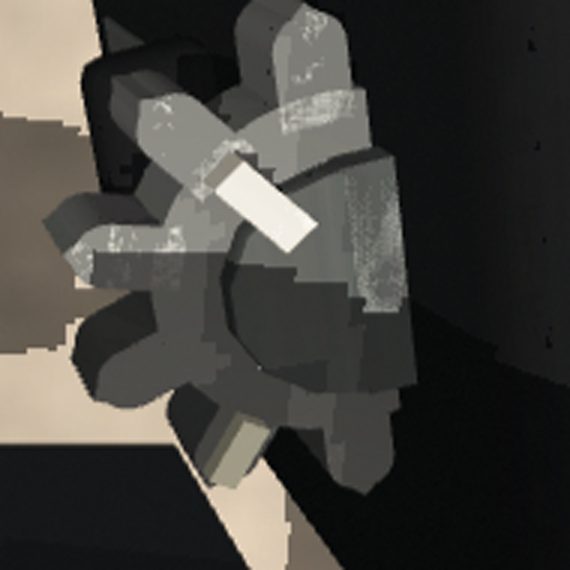

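One click is done: the rib is now on the −54° lobe (crop (240,450)). I repeat the same stroke.

jog_arm(motion=[{"tx": -0.39, "ty": 0.1, "tz": 0, "yaw": 0}, {"tx": -0.39, "ty": 0.1, "tz": 0, "yaw": 0}, {"tx": 0, "ty": 0, "tz": 0, "yaw": 0}, {"tx": 0.1, "ty": 0.37, "tz": 0, "yaw": 0}, {"tx": 0.1, "ty": 0.37, "tz": 0, "yaw": 0}, {"tx": 0, "ty": 0, "tz": 0, "yaw": 0}, {"tx": 0, "ty": 0, "tz": 0, "yaw": 0}])

```text
clock: 7.18
position: [474.0, -41.2, 145.4]
eef_rot: [-0.0, 1.0, -0.029, -0.0]
ft_force: [0.0, 0.3, -0.4]
gripper_width: 0.0
grip_force: 0.0
```

```bash
python3 - <<'E'
from h import *
s=sensors.state(); print(s["clock"],s["position"],uv(s),s["ft_force"]); print(move(s,-4,46.5))
E
```

```text
7.175 [474.00162335 -41.20570779 145.38647454] (np.float64(-36.108491656586345), np.float64(46.49597119927217)) [ 0.00698531  0.34095155 -0.43783846]
[ 0.775 -0.208]
```

jog_arm(motion=[{"tx": 0.096, "ty": -0.024, "tz": 0, "yaw": 0}, {"tx": 0.096, "ty": -0.024, "tz": 0, "yaw": 0}, {"tx": 0.096, "ty": -0.024, "tz": 0, "yaw": 0}, {"tx": 0.096, "ty": -0.024, "tz": 0, "yaw": 0}, {"tx": 0.096, "ty": -0.024, "tz": 0, "yaw": 0}, {"tx": 0.096, "ty": -0.024, "tz": 0, "yaw": 0}, {"tx": 0.096, "ty": -0.024, "tz": 0, "yaw": 0}, {"tx": 0.1, "ty": -0.024, "tz": 0, "yaw": 0}, {"tx": 0, "ty": 0, "tz": 0, "yaw": 0}])

```text
clock: 8.3
position: [505.2, -34.1, 145.3]
eef_rot: [-0.001, 1.0, -0.029, -0.001]
ft_force: [-1.2, 6.5, 1.0]
gripper_width: -0.0
grip_force: 3.6
```

jog_arm(motion=[{"tx": -0.1, "ty": -0.37, "tz": 0, "yaw": 0}, {"tx": -0.1, "ty": -0.37, "tz": 0, "yaw": 0}, {"tx": 0, "ty": 0, "tz": 0, "yaw": 0}, {"tx": 0, "ty": 0, "tz": 0, "yaw": 0}])

```text
clock: 8.8
position: [499.1, -5.2, 145.7]
eef_rot: [0.0, 1.0, -0.028, 0.0]
ft_force: [-0.1, -1.2, 0.9]
gripper_width: 0.5
grip_force: 0.0
```

```bash
cat >> h.py <<'E'
def lobes(im,c,V=(556.8,-261.4,.2053)): # rgb; colour at rib spot vs lobe flanks, per lobe
    for k in (-90,-54,-18,18,54):
        g=[]
        for w in (wp(k,28.5,8.5),wp(k,21.5,6)):
            x,y=proj(c,tw(*V,w)).round().astype(int); g.append(np.median(im[y-1:y+2,x-1:x+2].reshape(-1,3),0).astype(int).tolist())
        print(k,g)
E
python3 - <<'E'
from h import *
lobes(cv2.imread("pics/w3f.png")[:,:,::-1],np.load("w3.npy",allow_pickle=True).item())
s=sensors.state(); print(s["clock"],uv(s),s["position"][2],s["ft_force"],move(s,-36,77))
c=imaging.get_calibration("wrist"); im=imaging.capture("wrist"); lobes(im,c)
cv2.imwrite("pics/w4f.png",im[:,:,::-1]); np.save("w4.npy",c,allow_pickle=True)
E
```

```text
-90 [[66, 66, 63], [65, 65, 62]]
-54 [[159, 155, 134], [67, 66, 62]]
-18 [[79, 77, 73], [78, 77, 73]]
18 [[75, 75, 72], [88, 87, 84]]
54 [[142, 141, 133], [139, 133, 123]]
8.8 (np.float64(-4.220224736557547), np.float64(76.61257124575143)) 145.6511039380675 [-0.12672851 -1.21219328  0.91212823] [-0.77   0.196]
-90 [[66, 66, 63], [65, 65, 62]]
-54 [[68, 67, 64], [66, 65, 62]]
-18 [[190, 184, 161], [80, 80, 76]]
18 [[75, 75, 72], [76, 75, 73]]
54 [[205, 204, 192], [139, 133, 123]]
```

The rib-spot colour check now puts the rib on the −18° lobe, so two clicks are done. Third stroke.

jog_arm(motion=[{"tx": -0.39, "ty": 0.1, "tz": 0, "yaw": 0}, {"tx": -0.39, "ty": 0.1, "tz": 0, "yaw": 0}, {"tx": 0, "ty": 0, "tz": 0, "yaw": 0}, {"tx": 0.1, "ty": 0.37, "tz": 0, "yaw": 0}, {"tx": 0.1, "ty": 0.37, "tz": 0, "yaw": 0}, {"tx": 0, "ty": 0, "tz": 0, "yaw": 0}, {"tx": 0, "ty": 0, "tz": 0, "yaw": 0}])

```text
clock: 9.72
position: [473.7, -41.5, 145.4]
eef_rot: [-0.0, 1.0, -0.029, -0.0]
ft_force: [0.1, 0.4, -0.4]
gripper_width: -0.0
grip_force: 0.0
```

jog_arm(motion=[{"tx": 0.096, "ty": -0.024, "tz": 0, "yaw": 0}, {"tx": 0.096, "ty": -0.024, "tz": 0, "yaw": 0}, {"tx": 0.096, "ty": -0.024, "tz": 0, "yaw": 0}, {"tx": 0.096, "ty": -0.024, "tz": 0, "yaw": 0}, {"tx": 0.096, "ty": -0.024, "tz": 0, "yaw": 0}, {"tx": 0.096, "ty": -0.024, "tz": 0, "yaw": 0}, {"tx": 0.096, "ty": -0.024, "tz": 0, "yaw": 0}, {"tx": 0.1, "ty": -0.024, "tz": 0, "yaw": 0}, {"tx": 0, "ty": 0, "tz": 0, "yaw": 0}])

```text
clock: 10.85
position: [505.0, -34.2, 145.4]
eef_rot: [-0.001, 1.0, -0.029, -0.0]
ft_force: [-0.8, 8.5, 1.2]
gripper_width: 0.5
grip_force: 4.3
```

jog_arm(motion=[{"tx": -0.1, "ty": -0.37, "tz": 0, "yaw": 0}, {"tx": -0.1, "ty": -0.37, "tz": 0, "yaw": 0}, {"tx": 0, "ty": 0, "tz": 0, "yaw": 0}, {"tx": 0, "ty": 0, "tz": 0, "yaw": 0}])

```text
clock: 11.35
position: [498.8, -5.6, 145.6]
eef_rot: [0.0, 1.0, -0.028, 0.0]
ft_force: [0.1, 0.3, 0.2]
gripper_width: 0.3
grip_force: 0.0
```

```bash
python3 - <<'E'
from h import *
s=sensors.state(); print(s["clock"],uv(s),s["position"][2],s["ft_force"],move(s,-36,77))
c=imaging.get_calibration("wrist"); im=imaging.capture("wrist"); lobes(im,c)
cv2.imwrite("pics/w5f.png",im[:,:,::-1]); np.save("w5.npy",c,allow_pickle=True)
E
```

```text
11.35 (np.float64(-4.610279088933311), np.float64(76.3643215645553)) 145.64448598958944 [0.0535813  0.28325603 0.17953197] [-0.762  0.187]
-90 [[66, 66, 63], [64, 65, 62]]
-54 [[68, 66, 64], [66, 65, 62]]
-18 [[89, 88, 83], [88, 86, 82]]
18 [[254, 254, 248], [143, 142, 136]]
54 [[201, 200, 189], [139, 133, 122]]
```

The rib is at +18°, so one more stroke, with a slightly shallower entry to offset the drift.

jog_arm(motion=[{"tx": -0.38, "ty": 0.09, "tz": 0, "yaw": 0}, {"tx": -0.38, "ty": 0.09, "tz": 0, "yaw": 0}, {"tx": 0, "ty": 0, "tz": 0, "yaw": 0}, {"tx": 0.1, "ty": 0.37, "tz": 0, "yaw": 0}, {"tx": 0.1, "ty": 0.37, "tz": 0, "yaw": 0}, {"tx": 0, "ty": 0, "tz": 0, "yaw": 0}, {"tx": 0, "ty": 0, "tz": 0, "yaw": 0}])

```text
clock: 12.28
position: [474.2, -41.1, 145.4]
eef_rot: [-0.0, 1.0, -0.029, -0.0]
ft_force: [0.3, -0.4, 0.3]
gripper_width: 0.1
grip_force: 0.0
```

jog_arm(motion=[{"tx": 0.096, "ty": -0.024, "tz": 0, "yaw": 0}, {"tx": 0.096, "ty": -0.024, "tz": 0, "yaw": 0}, {"tx": 0.096, "ty": -0.024, "tz": 0, "yaw": 0}, {"tx": 0.096, "ty": -0.024, "tz": 0, "yaw": 0}, {"tx": 0.096, "ty": -0.024, "tz": 0, "yaw": 0}, {"tx": 0.096, "ty": -0.024, "tz": 0, "yaw": 0}, {"tx": 0.096, "ty": -0.024, "tz": 0, "yaw": 0}, {"tx": 0.09, "ty": -0.024, "tz": 0, "yaw": 0}, {"tx": 0, "ty": 0, "tz": 0, "yaw": 0}])

```text
clock: 13.4
position: [505.0, -34.1, 145.3]
eef_rot: [-0.001, 1.0, -0.029, -0.0]
ft_force: [-1.8, 7.0, 0.4]
gripper_width: 0.2
grip_force: 3.2
```

jog_arm(motion=[{"tx": -0.1, "ty": -0.37, "tz": 0, "yaw": 0}, {"tx": -0.1, "ty": -0.37, "tz": 0, "yaw": 0}, {"tx": 0, "ty": 0, "tz": 0, "yaw": 0}, {"tx": 0, "ty": 0, "tz": 0, "yaw": 0}, {"tx": 0, "ty": 0, "tz": 0, "yaw": 0}])

```text
clock: 14.02
position: [498.9, -5.3, 145.5]
eef_rot: [0.0, 1.0, -0.029, 0.0]
ft_force: [-0.5, -0.8, 0.1]
gripper_width: 0.4
grip_force: 0.0
```

```bash
python3 - <<'E'
from h import *
s=sensors.state(); print(s["clock"],uv(s),s["position"][2],s["ft_force"])
c=imaging.get_calibration("wrist"); im=imaging.capture("wrist"); lobes(im,c)
cv2.imwrite("pics/w6.png",cv2.resize(im[150:340,350:540,::-1],(570,570),interpolation=cv2.INTER_CUBIC))
E
```

```text
14.025 (np.float64(-4.488782371386828), np.float64(76.56862144496239)) 145.5496985400837 [-0.53232427 -0.81233745  0.07187486]
-90 [[66, 66, 63], [65, 65, 62]]
-54 [[67, 66, 64], [66, 65, 62]]
-18 [[78, 77, 73], [84, 84, 79]]
18 [[143, 142, 136], [75, 75, 72]]
54 [[254, 254, 248], [138, 133, 122]]
```

View pics/w6.png

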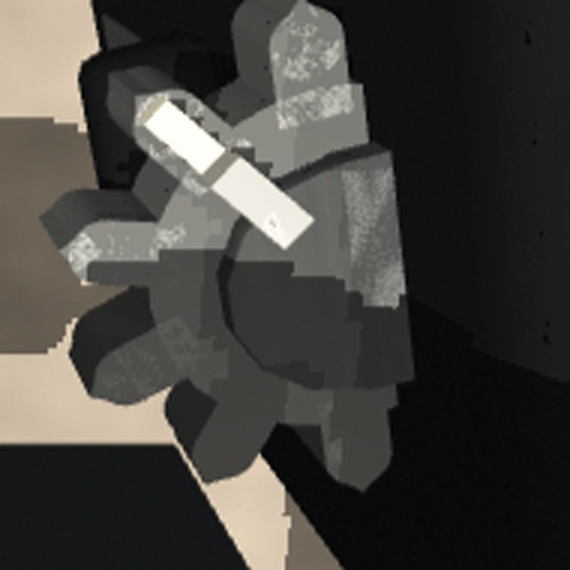

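The rib (crop (183,132)) now lines up with the pointer (265,200). The toaster hasn't visibly moved, and the fingers are about 30 mm clear. Handing in.

```bash
python3 -c "
from bench import env; print(env.job_done())"
```

```text
the job is handed in; nothing more can be done
None
```

I turned the wheel four clicks clockwise; the last picture shows the white rib lined up with the pointer, the toaster not visibly moved and the fingers clear, and the job is handed in (no verdict was returned).

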